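# Snap the setting board onto the sloped bench stand

## Robot

A 6-joint arm with a two-finger parallel gripper is mounted at the origin on the work surface. World frame = base frame: x ahead of the robot, y to its left, z up, the work surface at z = 0. Lengths are in m, angles in rad, forces in N, time in s.
With the tool pointing down it reaches from about 0.325 to 0.9 m from the base axis. Payload 6.1 kg.
Tool frame: the origin (TCP) lies midway between the tips of the shut fingers; the grasp point (between the pads) lies manip.grip_point_offset behind it (manip.grip_point_offset is the distance from the TCP to the grasp point, in m); z points along the fingers, y is the line along which they close (so a half turn about z gives the same grasp; the last joint's range is limited). The gripper opens to 87 mm and grips with 3 to 60 N. Pads are 19 mm wide; open, the fingers measure 117 mm over their backs; the gripper's body (75 mm by 190 mm) begins 51 mm behind the grasp point.
Start: joints at [1.101, 0.22, 1.526, -0, 1.395, -0.126], TCP at [0.211, 0.588, 0.199] pointing down, gripper open.
Joint ranges: [-2.98, 2.98], [-0.91, 2.08], [0.09, 2.57], [-1.24, 4.39], [0.2, 2.65], [-2.68, 2.68]. Speed limits (rad/s): [2.57, 2.57, 3.01, 3.14, 3.14, 3.14].

## Interface

Orientations are given as a unit quaternion [w, x, y, z].
In Python, from bench import manip gives the robot as it stands.
- The arm moves only by the shell command python3 inch.py, which reads ROWS from standard input. ROWS is a JSON list that holds a single list of rows (three levels of brackets), with 1 to 8 rows, each of 7 numbers: dx, dy, dz in shares of the most that a row can go, 1 being 50 mm, then a rotation vector rx, ry, rz in rad, then the finger opening in m; each row shifts and turns the commanded pose from where the row before left it, along the tool's axes as they then stand; what a row does not reach is not made up. A row lasts 1/10 s, in which the tool goes at most 0.05 m and 0.15 rad, less where a joint would pass 70% of its speed; a pose out of reach is approached as far as the arm can. The fingers move at their own pace and stop on an object; the grip force is fixed at half the most. Time passes only in rows, so rows that do not move let the fingers close. It prints the time, the measured TCP pose, the force, the opening and the grip force at its end. Input that does not fit is refused with a message, and nothing moves.
- manip.sense(): the state, without advancing time (a new reading comes with each control period).
- manip.read_camera(name): name is "scene" or "top" or "wrist"; returns a dict with "img" (420x560x3 uint8, red, green, blue), "mtx" (3x3 intrinsics, pixels), "k1" (the pictures are not rectified: a ray, as slopes to the right and down, at radius r is drawn at 1 + k1 r^2 times it, then the intrinsics apply), "extrinsics" (4x4, takes a point from world to camera coordinates); the wrist camera has in their place "T_tool_cam" (4x4, takes a point from camera to tool coordinates, whose origin is the TCP and whose axes are the flange's). Camera axes: x right, y down, z forward; pixel columns grow to the right and rows downward; lengths in m; the calibration is good to about 2 mm. A picture is of the moment at which its call begins: read the wrist's pose just before it. There is no depth.
- manip.finish_job(): hands the job in; it is judged then, once.
The state is a dict: "time_s": time; "q": joint angles; "joint_velocities": joint speeds; "effort": joint torques, N m; "tcp_pos": TCP position; "orientation": TCP orientation; "contact_force": force on the tool from outside, world axes, zero at the start; "torque": the same for the moment, N m; "finger_gap": finger opening in m; "gripper_force": force on a finger pad.
Only numpy, scipy, OpenCV 4.12 (cv2) and the standard library are available. Lean on these libraries where they do the work, as an engineer would, in place of code of your own. Each camera call takes 0.05 s, during which the arm holds its last target. There are 200 camera calls.

## Task

Take the setting board (it has a wooden grip block in the middle), lay it on the four barbed posts of the sloped stand, either way round, and press it down along the posts until every one of the four has clicked through and the board sits fully home on all the shoulders. Leave the jar, dish, hammer and pot where they are.

Things in the scene. Friction and masses are not known exactly. Their poses are not given: they have to be found in the camera images.
- board: Loose slate-blue setting board, 124 (x) by 170 (y) by 6 mm thick, about 0.26 kg. Origin: centre of its underside, z out of the top. Four square 16 mm through-holes at x = +-42, y = +-65 mm. On its middle a fixed wooden grip block, 26 (x) by 64 (y) mm, z = 6 to 38 mm, a 5 mm high silver brooch on top. White card round the block. Half a turn about z makes no difference.
- deck: Grey sloped face of the wooden stand, 150 (x) by 190 (y) mm, tilted 0.52 rad, low edge roughly towards the robot. Origin: centre of the face, 85 mm above the bench; z outward normal, x up the slope. Four white posts along z stand on it at x = +-42, y = +-65 mm. Merely laid on, the board hangs on the barbs, underside at about z = 33 mm; pressed home, barbs lock it.
- hole0 (a point): Centre of a hole of the board, on the board's underside (x = -42, y = -65 mm in the board's frame).
- pad0 (a point): Centre of a red dot, 18 mm across, on the board's top face, 23 mm inboard of hole0 along y: the place to press for the post in that hole. Post tips stick up 28 mm above the seated board: keep the fingers clear of them.
- post0 (a point): The lower right post seen from the robot. Point: middle of its shoulder's top (radius 11.5 mm, z = 16 mm in the deck's frame): the board's seat. Above it a pin, radius 6.6 mm up to z = 29, 4 mm at z = 42, pointed tip at z = 50. Two orange spring barbs (+y and -y side): lip at z = 24.5, 11.5 mm out, ramp narrowing to the pin at z = 43; 8 to 13 N down the post clicks it.
- hole1 (a point): Centre of a hole of the board, on the board's underside (x = -42, y = +65 mm in the board's frame).
- pad1 (a point): Centre of a red dot, 18 mm across, on the board's top face, 23 mm inboard of hole1 along y: the place to press for the post in that hole. Post tips stick up 28 mm above the seated board: keep the fingers clear of them.
- post1 (a point): The lower left post seen from the robot. Point: middle of its shoulder's top (radius 11.5 mm, z = 16 mm in the deck's frame): the board's seat. Above it a pin, radius 6.6 mm up to z = 29, 4 mm at z = 42, pointed tip at z = 50. Two orange spring barbs (+y and -y side): lip at z = 24.5, 11.5 mm out, ramp narrowing to the pin at z = 43; 8 to 13 N down the post clicks it.
- hole2 (a point): Centre of a hole of the board, on the board's underside (x = +42, y = -65 mm in the board's frame).
- pad2 (a point): Centre of a red dot, 18 mm across, on the board's top face, 23 mm inboard of hole2 along y: the place to press for the post in that hole. Post tips stick up 28 mm above the seated board: keep the fingers clear of them.
- post2 (a point): The upper right post seen from the robot. Point: middle of its shoulder's top (radius 11.5 mm, z = 16 mm in the deck's frame): the board's seat. Above it a pin, radius 6.6 mm up to z = 29, 4 mm at z = 42, pointed tip at z = 50. Two orange spring barbs (+y and -y side): lip at z = 24.5, 11.5 mm out, ramp narrowing to the pin at z = 43; 8 to 13 N down the post clicks it.
- hole3 (a point): Centre of a hole of the board, on the board's underside (x = +42, y = +65 mm in the board's frame).
- pad3 (a point): Centre of a red dot, 18 mm across, on the board's top face, 23 mm inboard of hole3 along y: the place to press for the post in that hole. Post tips stick up 28 mm above the seated board: keep the fingers clear of them.
- post3 (a point): The upper left post seen from the robot. Point: middle of its shoulder's top (radius 11.5 mm, z = 16 mm in the deck's frame): the board's seat. Above it a pin, radius 6.6 mm up to z = 29, 4 mm at z = 42, pointed tip at z = 50. Two orange spring barbs (+y and -y side): lip at z = 24.5, 11.5 mm out, ramp narrowing to the pin at z = 43; 8 to 13 N down the post clicks it.
- jar: Bystander: blue jar with a red cap, 64 mm across, 85 mm high. Origin at its underside.
- dish: Bystander: white ceramic dish, 90 mm across, 30 mm high. Origin at its underside.
- hammer: Bystander: hammer 240 mm long, lying. Origin under its middle.
- pot: Bystander: green open pot, 70 mm across, 60 mm high. Origin at its underside.

How it is judged:
By the outcome, as a careful person would: the job done as asked, in the order asked, and still so for the second after the job is handed in, with the robot touching nothing.
It also fails if it takes over 58 s, if anything falls off the work surface, if the arm or the gripper's body presses on something with over 40 N, if the wrist force passes 120 N, or if a joint passes its speed limit or range.

## Working session

There is one attempt and no reset: what is moved stays moved. The work goes in short steps, Python scripts to look and compute and a shell command to move; the robot and the scene stay as the last step left them, time stands still between calls to the robot, and variables do not carry over. Pictures are saved under pics/ and viewed, at most 10 in all, crops included, and the job is handed in when it is done.

```bash
ls; mkdir -p pics; python3 - <<'E'
from bench import manip
import cv2,numpy as np
print(manip.sense(), manip.grip_point_offset)
for n in ["scene","top"]:
    c=manip.read_camera(n); cv2.imwrite(f"pics/{n}0.png",c["img"][:,:,::-1])
    np.savez(f"{n}0.npz",**c); print(n,c["mtx"],c["k1"],c["extrinsics"])
E
```

```text
bench.py
inch.py
pics
{'time_s': 0.0, 'q': array([ 1.10085394e+00,  2.21248763e-01,  1.52761204e+00, -2.33215095e-05,
        1.39470333e+00, -1.26113850e-01]), 'joint_velocities': array([-0.00098091, -0.000706  , -0.00045094, -0.00032513,  0.00160762,
        0.00062866]), 'effort': array([-4.55690406e-05, -4.94580066e+01, -3.87395132e+01,  6.99444534e-02,
        5.64819190e-02, -1.65616216e-04]), 'tcp_pos': array([0.2103969 , 0.58780868, 0.1981228 ]), 'orientation': array([-2.78474760e-04,  1.71066603e-01,  9.85258974e-01, -9.45651885e-04]), 'contact_force': array([-0.07476458, -0.57709985,  0.89285352]), 'torque': array([-0.05815078,  0.04863578, -0.00039078]), 'gripper_force': 0.0, 'finger_gap': 0.08709380141599372} 0.0187
scene [[386.47058176   0.         285.13807078]
 [  0.         386.47058176 213.44689823]
 [  0.           0.           1.        ]] -0.08369503749033301 [[-0.76459135  0.6445105  -0.00250658  0.41623782]
 [ 0.52849984  0.62473088 -0.57480366 -0.32896581]
 [-0.36890106 -0.44081463 -0.81828752  1.2690509 ]
 [ 0.          0.          0.          1.        ]]
top [[527.65027713   0.         281.93773743]
 [  0.         527.65027713 212.6405593 ]
 [  0.           0.           1.        ]] -0.13834463162304061 [[-5.54041442e-04 -9.99932835e-01 -1.15766601e-02  1.02288056e-01]
 [-9.81258783e-01  2.77437280e-03 -1.92674606e-01  6.21070888e-01]
 [ 1.92693783e-01  1.12529497e-02 -9.81194413e-01  1.25686805e+00]
 [ 0.00000000e+00  0.00000000e+00  0.00000000e+00  1.00000000e+00]]
```
View pics/scene0.png

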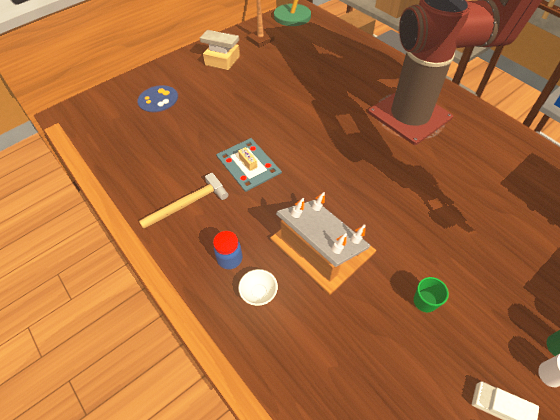

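View pics/top0.png

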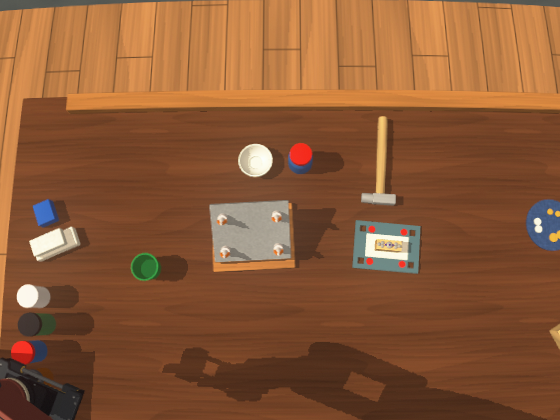

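The top view shows the board at about (387,246), the stand at about (252,235), the hammer head at (378,199) close to the board, the jar at (300,158), the dish at (255,160) and the pot at (145,267). I'll enlarge the board and stand to read pixels.

```bash
python3 - <<'E'
import cv2,numpy as np
a=cv2.imread("pics/top0.png"); b=cv2.imread("pics/scene0.png")
t=cv2.resize(a[190:280,200:430],(800,313),interpolation=cv2.INTER_CUBIC)
s1=cv2.resize(b[180:270,265:380],(400,313-26),interpolation=cv2.INTER_CUBIC)
s2=cv2.resize(b[130:200,210:290],(400,350),interpolation=cv2.INTER_CUBIC)[:287]
cv2.imwrite("pics/crop0.png",np.vstack([t,np.hstack([s1,s2])]))
E
```

View pics/crop0.png

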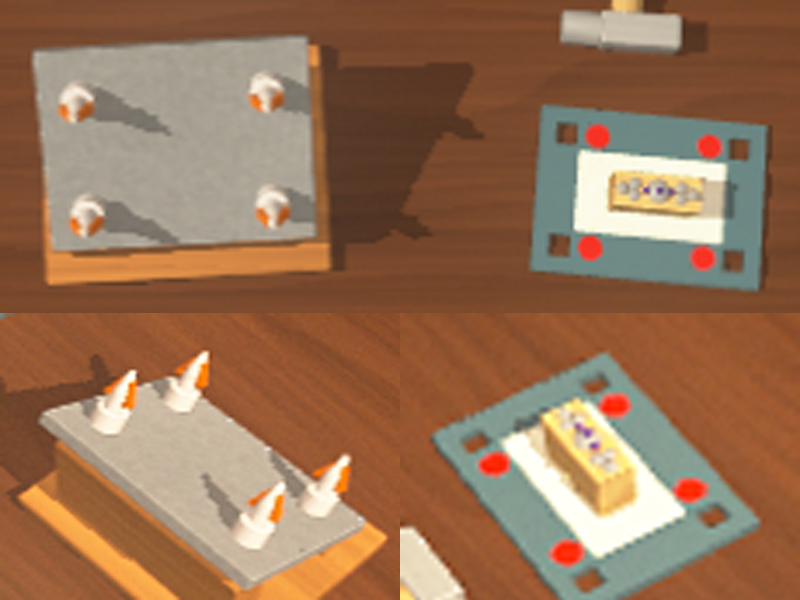

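Top crop: red dots and the deck corners are clear. Scene crop: four post tips are clear. I'll fit both poses.

```bash
cat > h.py <<'E'
import numpy as np,cv2
from scipy.optimize import least_squares
from scipy.spatial.transform import Rotation as R
def proj(c,P,ext=None):
    E=c["extrinsics"] if ext is None else ext
    p=np.asarray(P)@E[:3,:3].T+E[:3,3]
    s=p[:,:2]/p[:,2:]; s=s*(1+c["k1"]*(s**2).sum(1,keepdims=True))
    return s@c["mtx"][:2,:2].T+c["mtx"][:2,2]
def reds(img,box,amin=8):
    x0,y0,x1,y1=box; a=img[y0:y1,x0:x1].astype(int)
    w=((a[...,0]>150)&(a[...,1]<90)&(a[...,2]<90)).astype(np.uint8)
    n,l,st,ce=cv2.connectedComponentsWithStats(w)
    return np.array([ce[i]+[x0,y0] for i in range(1,n) if st[i,4]>=amin])
def match(pred,det):
    d=np.linalg.norm(pred[:,None]-det[None],axis=2); return det[d.argmin(1)]
PADS=np.array([[-42,-42,6],[-42,42,6],[42,-42,6],[42,42,6]])/1e3
def board_w(p): return R.from_euler("z",p[2]).apply(PADS)+[p[0],p[1],0]
def deckR(yaw,tilt=.52): return R.from_euler("z",yaw)*R.from_euler("y",-tilt)
def deck_w(p,P): return deckR(p[2]).apply(P)+[p[0],p[1],.085]
E
python3 - <<'E'
from h import *
C={n:dict(np.load(n+"0.npz")) for n in("top","scene")}
rt=reds(C["top"]["img"],(340,210,430,285)); rs=reds(C["scene"]["img"],(210,130,290,200))
print(rt,rs)
for cams in (["top"],["scene"],["top","scene"]):
    D={"top":rt,"scene":rs}
    def f(p): return np.concatenate([(proj(C[n],board_w(p))-match(proj(C[n],board_w(p)),D[n])).ravel() for n in cams])
    r=least_squares(f,[.55,-.13,-.05]); print("board",cams,r.x,np.abs(r.fun).max())
corn=np.array([[75,95,0],[75,-95,0],[-75,-95,0],[-75,95,0]])/1e3
ct=(np.array([[34,52],[307,38],[317,240],[52,251]])+.5)/3.478-.5+[200,190]
sc=lambda a:(np.array(a)+.5)/[3.478,3.189]-.5+[265,180]
cs=sc([[248,267],[42,105],[363,207]]); tips=sc([[132,59],[207,39],[282,172],[347,144]])
TP=np.array([[42,-65,50],[-42,-65,50],[42,65,50],[-42,65,50]])/1e3
ft=lambda p:(proj(C["top"],deck_w(p,corn))-ct).ravel()
fs=lambda p:np.concatenate([(proj(C["scene"],deck_w(p,corn[[0,1,3]]))-cs).ravel(),(proj(C["scene"],deck_w(p,TP))-tips).ravel()])
for f in(ft,fs,lambda p:np.r_[ft(p),fs(p)]):
    r=least_squares(f,[.55,.15,.05],loss="soft_l1"); print("deck",r.x,np.round(r.fun,1))
E
```

```text
[[371.44117647 228.58823529]
 [403.5        231.5       ]
 [369.08333333 260.97222222]
 [401.4516129  263.58064516]] [[242.96428571 134.10714286]
 [269.96674058 140.96230599]
 [226.38888889 140.66666667]
 [218.58823529 143.43137255]
 [214.46268657 154.82089552]
 [252.33333333 148.06666667]
 [228.45       159.65      ]
 [282.46511628 163.53488372]
 [216.05714286 168.31428571]
 [267.61904762 165.04761905]
 [228.80769231 177.23076923]
 [283.85185185 177.96296296]
 [242.95       177.6       ]
 [271.70833333 181.375     ]
 [236.2962963  186.11111111]
 [265.23076923 186.20512821]
 [279.16666667 185.66666667]
 [258.41666667 190.75      ]
 [251.62264151 193.33962264]
 [275.22727273 193.68181818]
 [285.22222222 190.77777778]
 [232.55       196.325     ]
 [213.68421053 196.        ]
 [242.95238095 197.61904762]
 [264.08333333 196.75      ]]
board ['top'] [ 0.54330527 -0.16778394 -0.09728014] 0.20829302798682647
board ['scene'] [ 0.56710066 -0.12474751  0.06310793] 11.71056059703534
board ['top', 'scene'] [ 0.54409535 -0.16872893 -0.0969612 ] 0.6377778274294315
deck [0.56872047 0.17731293 0.04530933] [-0.3 -0.   0.4  0.2  0.  -0.3 -0.   0.1]
deck [0.57140576 0.17645901 0.04901206] [ 1.1  0.3 -0.  -2.4  1.4  0.5  0.  -0.  -0.8  0.4 -0.6 -0.2 -0.5 -0.1]
deck [0.57029263 0.17674065 0.04680103] [-0.1 -0.6  0.6 -0.5  0.3 -0.9  0.2 -0.5  1.5  0.1  0.4 -2.6  1.7  0.5
  0.5 -0.2 -0.3  0.3 -0.2 -0.3 -0.  -0.2]
```

```bash
cat >> h.py <<'E'
def ori(s): w,x,y,z=s["orientation"]; return R.from_quat([x,y,z,w])
def go(pos,Rt,note=""):
    from bench import manip
    s=manip.sense(); r=ori(s)
    print(note,"trans(tool)",np.round(r.inv().apply(np.array(pos)-s["tcp_pos"]),4),"rot(tool)",np.round((r.inv()*Rt).as_rotvec(),4),"t",s["time_s"],"F",np.round(s["contact_force"],1),"gap",s["finger_gap"])
def frame(z,y): # tool rotation from z, y axes
    z=np.array(z)/np.linalg.norm(z); y=np.array(y); y=y-z*(y@z); y/=np.linalg.norm(y)
    return R.from_matrix(np.column_stack([np.cross(y,z),y,z]))
BD=[.5437,-.1683,-.097]; DK=[.5700,.1769,.0468]
GR=frame([0,0,-1],[np.cos(BD[2]),np.sin(BD[2]),0])
E
python3 -c "
from h import *
go([BD[0],BD[1],.18],GR)"
```

```text
trans(tool) [-0.5687 -0.5996  0.0192] rot(tool) [-1.600e-03  1.000e-03  1.324e+00] t 0.1 F [-0.5  0.6  0.4] gap 0.08689016910781416
```

The manual's scale: shifts go in shares of 50 mm. Converting my numbers, -0.0333 m is -0.666, -0.0316 m is -0.632.

```bash
r="x"; echo '[[[-0.632,-0.666,0.02,0,0,0,0.087],[-0.632,-0.666,0.02,0,0,0,0.087],[-0.632,-0.666,0.02,0,0,0,0.087],[-0.632,-0.666,0.02,0,0,0,0.087],[-0.632,-0.666,0.02,0,0,0,0.087],[-0.632,-0.666,0.02,0,0,0,0.087],[-0.632,-0.666,0.02,0,0,0,0.087],[-0.632,-0.666,0.02,0,0,0,0.087]]]' | python3 inch.py
echo '[[[-0.632,-0.666,0.02,0,0,0,0.087],[-0.632,-0.666,0.02,0,0,0,0.087],[-0.632,-0.666,0.02,0,0,0,0.087],[-0.632,-0.666,0.02,0,0,0,0.087],[-0.632,-0.666,0.02,0,0,0,0.087],[-0.632,-0.666,0.02,0,0,0,0.087],[-0.632,-0.666,0.02,0,0,0,0.087],[-0.632,-0.666,0.02,0,0,0,0.087]]]' | python3 inch.py
echo '[[[-0.632,-0.666,0.02,0,0,0,0.087],[-0.632,-0.666,0.02,0,0,0,0.087],[0,0,0,0,0,0.147,0.087],[0,0,0,0,0,0.147,0.087],[0,0,0,0,0,0.147,0.087],[0,0,0,0,0,0.147,0.087],[0,0,0,0,0,0.147,0.087],[0,0,0,0,0,0.147,0.087]]]' | python3 inch.py
echo '[[[0,0,0,0,0,0.147,0.087],[0,0,0,0,0,0.147,0.087],[0,0,0,0,0,0.147,0.087],[0,0,0,0,0,0,0.087],[0,0,0,0,0,0,0.087]]]' | python3 inch.py
python3 - <<'E'
from h import *
from bench import manip
go([BD[0],BD[1],.18],GR)
s=manip.sense();c=manip.read_camera("wrist")
np.savez("w1.npz",pos=s["tcp_pos"],q=ori(s).as_quat(),**c)
cv2.imwrite("pics/w1.png",c["img"][:,:,::-1])
E
```

```text
time_s: 0.9
tcp_pos: [0.359, 0.2506, 0.191]
orientation: [0.0, 0.171, 0.985, -0.0]
contact_force: [1.0, 0.2, 0.7]
finger_gap: 0.0868
gripper_force: 0.0
time_s: 1.7
tcp_pos: [0.5073, -0.0855, 0.1829]
orientation: [-0.0, 0.171, 0.985, 0.0]
contact_force: [0.7, 0.8, 0.2]
finger_gap: 0.0869
gripper_force: 0.0
time_s: 2.5
tcp_pos: [0.5437, -0.1675, 0.1806]
orientation: [-0.001, 0.578, 0.816, -0.0]
contact_force: [0.1, 0.1, 0.0]
finger_gap: 0.0868
gripper_force: 0.0
time_s: 3.0
tcp_pos: [0.5439, -0.1675, 0.1809]
orientation: [-0.0, 0.739, 0.674, -0.0]
contact_force: [0.4, -0.6, 0.2]
finger_gap: 0.0871
gripper_force: 0.0
 trans(tool) [-0.0008 -0.0001  0.0009] rot(tool) [-0.0006 -0.0002  0.005 ] t 3.0 F [ 0.4 -0.6  0.2] gap 0.08705262311002732
```

View pics/w1.png

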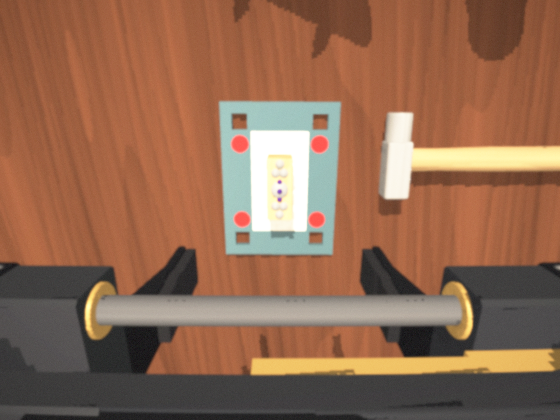

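The wrist view shows the board centred, with dots at (240,144), (319,144), (242,219) and (317,219). I'll check the pose with them.

```bash
cat >> h.py <<'E'
def wext(c,pos,r):
    T=np.eye(4);T[:3,:3]=r.as_matrix();T[:3,3]=pos
    return np.linalg.inv(T@c["T_tool_cam"])
E
python3 - <<'E'
from h import *
c=dict(np.load("w1.npz")); E=wext(c,c["pos"],R.from_quat(c["q"]))
d=reds(c["img"],(225,130,335,230),60); print(d)
f=lambda p:(proj(c,board_w(p),E)-match(proj(c,board_w(p),E),d)).ravel()
r=least_squares(f,BD); print(r.x,np.round(r.fun,2))
go([r.x[0],r.x[1],.0115],frame([0,0,-1],[np.cos(r.x[2]),np.sin(r.x[2]),0]))
E
```

```text
[[319.09375    145.        ]
 [316.17241379 219.04597701]]
[ 0.58475754 -0.17451317 -0.1312261 ] [-38.35   0.37 -38.15  -0.75  35.8    3.19  41.07   2.57]
 trans(tool) [-0.0032  0.0414  0.1694] rot(tool) [-0.0005 -0.0002  0.0388] t 3.05 F [-0.5 -0.1 -0.4] gap 0.08704594245137019
```

```bash
python3 - <<'E'
from h import *
c=dict(np.load("w1.npz")); E=wext(c,c["pos"],R.from_quat(c["q"]))
d=np.array([[240,144],[319.1,144.5],[242,219],[316.4,219]])
f=lambda p:(proj(c,board_w(p),E)-match(proj(c,board_w(p),E),d)).ravel()
r=least_squares(f,BD); print(r.x,np.round(r.fun,2))
g=lambda p:(proj(c,board_w(p)+[0,0,p[3]],E)-match(proj(c,board_w(p)+[0,0,p[3]],E),d)).ravel()
r2=least_squares(g,BD+[0]); print(r2.x,np.round(r2.fun,2))
go([r.x[0],r.x[1],.0115],frame([0,0,-1],[np.cos(r.x[2]),np.sin(r.x[2]),0]))
E
```

```text
[ 0.54317976 -0.16880088 -0.09492092] [-0.02  0.11 -0.26 -0.11  0.05  0.4   0.24 -0.32]
[ 0.54314585 -0.16919188 -0.09492038 -0.00184473] [ 0.16 -0.09 -0.06  0.06 -0.14  0.19  0.03 -0.15]
 trans(tool) [-0.0013 -0.0006  0.1694] rot(tool) [-0.0005 -0.0002  0.0025] t 3.05 F [-0.5 -0.1 -0.4] gap 0.08704594245137019
```

Converted, 0.04 m is 0.8, 0.025 m is 0.5.

```bash
echo '[[[-0.026,-0.012,0.8,0,0,0.0025,0.087],[0,0,0.8,0,0,0,0.087],[0,0,0.8,0,0,0,0.087],[0,0,0.5,0,0,0,0.087],[0,0,0.3,0,0,0,0.087],[0,0,0.18,0,0,0,0.087],[0,0,0,0,0,0,0.087],[0,0,0,0,0,0,0.02]]]' | python3 inch.py
echo '[[[0,0,0,0,0,0,0.01],[0,0,0,0,0,0,0.01],[0,0,0,0,0,0,0.01],[0,0,0,0,0,0,0.01],[0,0,0,0,0,0,0.01],[0,0,0,0,0,0,0.01]]]' | python3 inch.py
```

```text
time_s: 3.85
tcp_pos: [0.5445, -0.1694, 0.0136]
orientation: [0.001, 0.741, 0.672, 0.0]
contact_force: [0.0, 0.7, -0.1]
finger_gap: 0.0845
gripper_force: 0.0
time_s: 4.45
tcp_pos: [0.5434, -0.1689, 0.0123]
orientation: [-0.0, 0.741, 0.671, 0.0]
contact_force: [-0.6, 0.2, -0.1]
finger_gap: 0.0392
gripper_force: 0.0
```

Converted, -0.05 m is -1, -0.04 m is -0.8.

```bash
echo '[[[0,0,0,0,0,0,0.01],[0,0,0,0,0,0,0.01],[0,0,0,0,0,0,0.01],[0,0,0,0,0,0,0.01]]]' | python3 inch.py
echo '[[[0,0,-0.4,0,0,0,0.01],[0,0,-0.8,0,0,0,0.01],[0,0,-1,0,0,0,0.01],[0,0,-1,0,0,0,0.01],[0,0,-1,0,0,0,0.01],[0,0,-1,0,0,0,0.01],[0,0,0,0,0,0,0.01],[0,0,0,0,0,0,0.01]]]' | python3 inch.py
python3 - <<'E'
from h import *
n=deckR(DK[2]).apply([0,0,1]); x=deckR(DK[2]).apply([1,0,0])
Rt=frame(-n,x)
for h,l in((.1,"above"),(.056,"tip"),(.033,"laid"),(.016,"home")):
    p=deck_w(DK,np.array([[0,0,h+.0123]]))[0]; print(p); go(p,Rt,l)
E
```

```text
time_s: 4.85
tcp_pos: [0.5435, -0.1689, 0.0122]
orientation: [0.0, 0.741, 0.671, 0.0]
contact_force: [0.3, -0.4, -1.2]
finger_gap: 0.0251
gripper_force: 30.0
time_s: 5.65
tcp_pos: [0.5438, -0.1691, 0.2732]
orientation: [0.001, 0.741, 0.671, 0.0]
contact_force: [-0.2, -0.1, -4.5]
finger_gap: 0.0249
gripper_force: 30.0
[0.51426146 0.17428953 0.18245609]
above trans(tool) [ 0.3389 -0.0633  0.0903] rot(tool) [-0.5172  0.0387 -0.1418] t 5.65 F [-0.2 -0.1 -4.5] gap 0.024894537820703385
[0.53610024 0.17531233 0.14427205]
tip trans(tool) [ 0.3421 -0.0418  0.1285] rot(tool) [-0.5172  0.0387 -0.1418] t 5.65 F [-0.2 -0.1 -4.5] gap 0.024894537820703385
[0.54751597 0.17584698 0.12431221]
laid trans(tool) [ 0.3437 -0.0305  0.1485] rot(tool) [-0.5172  0.0387 -0.1418] t 5.65 F [-0.2 -0.1 -4.5] gap 0.024894537820703385
[0.55595369 0.17624215 0.10955928]
home trans(tool) [ 0.345  -0.0222  0.1633] rot(tool) [-0.5172  0.0387 -0.1418] t 5.65 F [-0.2 -0.1 -4.5] gap 0.024894537820703385
```

Converted, -0.008 m is -0.16, 0.045 m is 0.9.

```bash
echo '[[[0.6,-0.16,0,0,0,0,0.01],[0.9,-0.16,0,0,0,0,0.01],[0.9,-0.16,0,0,0,0,0.01],[0.9,-0.16,0,0,0,0,0.01],[0.9,-0.16,0,0,0,0,0.01],[0.9,-0.16,0,0,0,0,0.01],[0.9,-0.16,0,0,0,0,0.01],[0.78,-0.14,0,0,0,0,0.01]]]' | python3 inch.py
echo '[[[0,0,0,-0.1293,0.0097,-0.0355,0.01],[0,0,0,-0.1293,0.0097,-0.0355,0.01],[0,0,0,-0.1293,0.0097,-0.0355,0.01],[0,0,0,-0.1293,0.0097,-0.0355,0.01],[0,0,0,0,0,0,0.01],[0,0,0,0,0,0,0.01]]]' | python3 inch.py
cat >> h.py <<'E'
def place(h,dx=0,dy=0,DK=DK,tz=.0123):
    n=deckR(DK[2]).apply([0,0,1]); x=deckR(DK[2]).apply([1,0,0])
    go(deck_w(DK,np.array([[dx,dy,h+tz]]))[0],frame(-n,x),f"h={h}")
E
python3 - <<'E'
from h import *
from bench import manip
place(.1)
s=manip.sense();c=manip.read_camera("wrist")
np.savez("w2.npz",pos=s["tcp_pos"],q=ori(s).as_quat(),**c)
cv2.imwrite("pics/w2.png",c["img"][:,:,::-1])
E
```

```text
time_s: 6.45
tcp_pos: [0.5117, 0.1766, 0.2686]
orientation: [-0.002, 0.741, 0.672, -0.002]
contact_force: [0.4, -0.1, -2.9]
finger_gap: 0.0244
gripper_force: 30.0
time_s: 7.05
tcp_pos: [0.5125, 0.1745, 0.2697]
orientation: [0.175, 0.668, 0.7, 0.183]
contact_force: [0.4, 0.0, -1.2]
finger_gap: 0.0251
gripper_force: 30.0
h=0.1 trans(tool) [-0.0003 -0.0412  0.077 ] rot(tool) [-0.0079 -0.0005 -0.0006] t 7.05 F [ 0.4  0.  -1.2] gap 0.025086163188311403
```

View pics/w2.png

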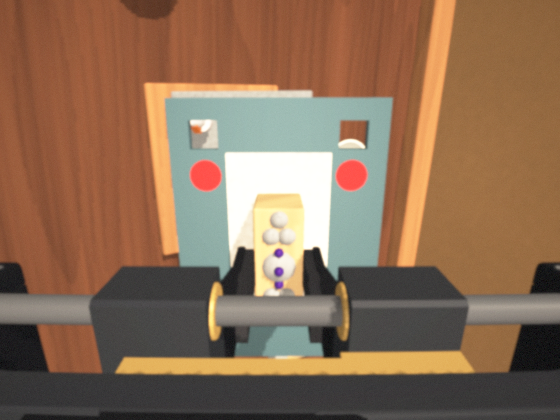

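```bash
python3 - <<'E'
from h import *
c=dict(np.load("w2.npz")); E=np.linalg.inv(c["T_tool_cam"])
d=np.array([[205,176],[351,176]])
f=lambda p:(proj(c,R.from_euler("x",p[2]).apply([[.042,-.042,.0],[.042,.042,.0]])+[p[0],p[1],.0063],E)-d).ravel()
r=least_squares(f,[0,0,0]); print(r.x,r.fun)
g=lambda p:(proj(c,[[.042+p[0],-.042+p[1],.0063+p[2]],[.042+p[0],.042+p[1],.0063+p[2]]],E)-d).ravel()
r=least_squares(g,[0,0,0]); print(r.x,r.fun)
E
echo '[[[0,-0.82,0.6,-0.008,0,0,0.01],[0,0,0.94,0,0,0,0.01],[0,0,0.4,0,0,0,0.01],[0,0,0.2,0,0,0,0.01],[0,0,0,0,0,0,0.01],[0,0,0,0,0,0,0.01]]]' | python3 inch.py
python3 -c "
from h import *
place(.065)"
```

```text
[ 2.55791295e-05 -1.36248192e-03  3.28995861e-03] [ 0.51793081 -0.03476438 -0.51806909 -0.03105395]
[ 0.00029599 -0.00138751 -0.00137541] [-3.44689313e-05 -5.15138190e-02 -1.07091206e-04  5.14886619e-02]
time_s: 7.7
tcp_pos: [0.5338, 0.1758, 0.1615]
orientation: [0.179, 0.667, 0.698, 0.189]
contact_force: [0.7, -0.0, -2.8]
finger_gap: 0.0253
gripper_force: 30.0
h=0.065 trans(tool) [-0.0006 -0.0067  0.0071] rot(tool) [ 0.0069 -0.0009 -0.001 ] t 7.7 F [ 0.7 -0.  -2.8] gap 0.025288474958235926
```

Converted, -0.0067 m is -0.134, 0.007 m is 0.14.

```bash
echo '[[[-0.012,-0.134,0.14,0.0045,0,0,0.01],[0,0,0,0,0,0,0.01],[0,0,0,0,0,0,0.01]]]' | python3 inch.py
python3 - <<'E'
from h import *
from bench import manip
place(.065)
ims=[]
for n,(x,y,X,Y) in (("scene",(260,150,390,270)),("top",(195,180,315,290))):
    c=manip.read_camera(n); np.savez(n+"1.npz",**c); ims.append(cv2.resize(c["img"][y:Y,x:X,::-1],(400,370),interpolation=cv2.INTER_CUBIC))
cv2.imwrite("pics/p3.png",np.hstack(ims))
c=manip.read_camera("wrist"); cv2.imwrite("pics/w3.png",c["img"][:,:,::-1])
E
```

```text
time_s: 8.0
tcp_pos: [0.5299, 0.175, 0.1508]
orientation: [0.178, 0.667, 0.699, 0.187]
contact_force: [0.4, 0.2, -4.5]
finger_gap: 0.0246
gripper_force: 30.0
h=0.065 trans(tool) [-0.      0.0022 -0.0002] rot(tool) [ 0.0018 -0.0012 -0.0003] t 8.0 F [ 0.4  0.2 -4.5] gap 0.024606937661315307
```

View pics/p3.png

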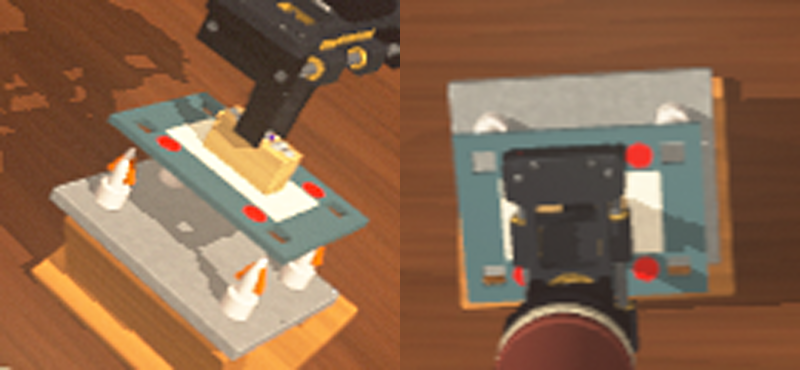

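View pics/w3.png

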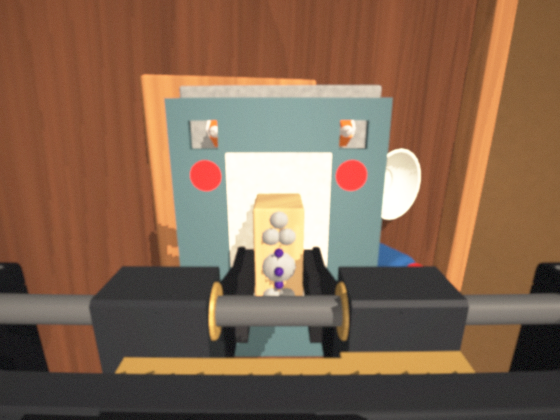

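```bash
python3 - <<'E'
from h import *
from bench import manip
s=manip.sense(); c=manip.read_camera("wrist"); E=wext(c,s["tcp_pos"],ori(s))
TP=np.array([[-42,65,50],[42,65,50]])/1e3
print("tips pred wrist",proj(c,deck_w(DK,TP),E), "DK tool", s["tcp_pos"])
r=ori(s); hol=lambda z:r.apply(np.array([[.065,-.042,z],[.065,.042,z]]))+s["tcp_pos"]
print("holes pred wrist (top face)",proj(c,hol(.0063),E))
pad=r.apply(np.array([[-.042,.042,.0063],[-.042,-.042,.0063],[.042,.042,.0063],[.042,-.042,.0063]]))+s["tcp_pos"]
for n,o,sc in(("scene",[260,150],[400/130,370/120]),("top",[195,180],[400/120,370/110])):
    k=dict(np.load(n+"1.npz")); print(n,np.round((proj(k,pad)-o)*sc+([400,0] if n=="top" else 0)), np.round((proj(k,deck_w(DK,np.array([[42,-65,50],[42,65,50],[-42,65,50],[-42,-65,50]])/1e3))-o)*sc+([400,0] if n=="top" else 0)))
E
```

```text
tips pred wrist [[215.01566849 132.70437861]
 [350.60469647 132.74785282]] DK tool [0.53021727 0.1751243  0.15121345]
holes pred wrist (top face) [[205.462735   135.62877817]
 [355.47297406 135.72943205]]
scene [[168. 143.]
 [230. 125.]
 [254. 213.]
 [312. 190.]] [[133. 148.]
 [264. 257.]
 [322. 230.]
 [197. 130.]]
top [[639. 152.]
 [646. 265.]
 [517. 158.]
 [526. 271.]] [[672. 137.]
 [486. 146.]
 [496. 258.]
 [678. 249.]]
```

Predictions match the pictures (pads within 1 px in the scene view, post tips within 3 px in the wrist view), so alignment is good. Lowering now.

```bash
echo '[[[0,0.034,0,0,0,0,0.01],[0,0,0.16,0,0,0,0.01],[0,0,0.16,0,0,0,0.01],[0,0,0.12,0,0,0,0.01],[0,0,0,0,0,0,0.01]]]' | python3 inch.py
python3 -c "
from h import *
place(.036)"
echo '[[[0,0,0.08,0,0,0,0.01],[0,0,0.06,0,0,0,0.01],[0,0,0.04,0,0,0,0.01],[0,0,0,0,0,0,0.01]]]' | python3 inch.py
python3 -c "
from h import *
place(.033)"
```

```text
time_s: 8.7
tcp_pos: [0.5418, 0.1752, 0.1304]
orientation: [0.177, 0.667, 0.699, 0.186]
contact_force: [0.2, -0.4, -2.4]
finger_gap: 0.0249
gripper_force: 30.0
h=0.036 trans(tool) [0.0004 0.0019 0.0051] rot(tool) [-0.0012 -0.0005 -0.0003] t 8.7 F [ 0.2 -0.4 -2.4] gap 0.024941185502231726
time_s: 9.1
tcp_pos: [0.5471, 0.1758, 0.1246]
orientation: [0.178, 0.667, 0.699, 0.187]
contact_force: [-0.4, 0.4, -1.5]
finger_gap: 0.0246
gripper_force: 30.0
h=0.033 trans(tool) [0.0001 0.0003 0.0005] rot(tool) [ 0.0017 -0.001  -0.0002] t 9.1 F [-0.4  0.4 -1.5] gap 0.024550503857650913
```

Converted, 0.003 m is 0.06.

```bash
echo '[[[0,0,0.06,0,0,0,0.01],[0,0,0.06,0,0,0,0.01],[0,0,0,0,0,0,0.01]]]' | python3 inch.py
python3 -c "
from h import *
place(.028)"
echo '[[[0,0,0.06,0,0,0,0.01],[0,0,0.06,0,0,0,0.01],[0,0,0,0,0,0,0.01]]]' | python3 inch.py
python3 -c "
from h import *
place(.022)"
```

```text
time_s: 9.4
tcp_pos: [0.5513, 0.1763, 0.1212]
orientation: [0.179, 0.667, 0.699, 0.188]
contact_force: [-3.1, -2.0, 3.7]
finger_gap: 0.0251
gripper_force: 30.0
h=0.028 trans(tool) [-0.0002 -0.0018  0.0004] rot(tool) [ 0.0051 -0.0016 -0.0003] t 9.4 F [-3.1 -2.   3.7] gap 0.02513297661767739
time_s: 9.7
tcp_pos: [0.554, 0.1767, 0.1173]
orientation: [0.178, 0.667, 0.699, 0.188]
contact_force: [-20.7, -3.4, 20.1]
finger_gap: 0.0252
gripper_force: 30.1
h=0.022 trans(tool) [-0.0006 -0.0022  0.0017] rot(tool) [ 0.0048 -0.0016 -0.0002] t 9.7 F [-20.7  -3.4  20.1] gap 0.02520110245872221
```

Converted, -0.002 m is -0.04, 0.002 m is 0.04.

```bash
echo '[[[0,-0.04,0.04,0.004,0,0,0.01],[0,0,0.06,0,0,0,0.01],[0,0,0,0,0,0,0.01]]]' | python3 inch.py
python3 -c "
from h import *
place(.016)"
echo '[[[0,0,0.06,0,0,0,0.01],[0,0,0.04,0,0,0,0.01],[0,0,0,0,0,0,0.01]]]' | python3 inch.py
python3 -c "
from h import *
place(.016)"
```

```text
time_s: 10.0
tcp_pos: [0.556, 0.1772, 0.1137]
orientation: [0.178, 0.667, 0.699, 0.188]
contact_force: [-21.5, -1.6, 26.1]
finger_gap: 0.0259
gripper_force: 30.1
h=0.016 trans(tool) [-0.001  -0.0021  0.0036] rot(tool) [ 0.004  -0.0024 -0.    ] t 10.0 F [-21.5  -1.6  26.1] gap 0.025911353166719556
time_s: 10.3
tcp_pos: [0.5584, 0.1775, 0.1094]
orientation: [0.178, 0.667, 0.699, 0.188]
contact_force: [-22.1, -1.8, 27.8]
finger_gap: 0.0264
gripper_force: 30.1
h=0.016 trans(tool) [-0.0011 -0.0021 -0.0014] rot(tool) [ 0.004  -0.0026 -0.0001] t 10.3 F [-22.1  -1.8  27.8] gap 0.02639075368345998
```

Converted, 0.002 m is 0.04.

```bash
echo '[[[0,0,0.04,0,0,0,0.01],[0,0,0.04,0,0,0,0.01],[0,0,0,0,0,0,0.01]]]' | python3 inch.py
echo '[[[0,0,0.04,0,0,0,0.01],[0,0,0.04,0,0,0,0.01],[0,0,0,0,0,0,0.01]]]' | python3 inch.py
python3 - <<'E'
from h import *
from bench import manip
place(.016)
s=manip.sense();ims=[]
c=manip.read_camera("wrist");ims.append(cv2.resize(c["img"][90:260,150:410,::-1],(400,262)))
for n,(x,y,X,Y) in (("scene",(260,170,390,255)),):
    c=manip.read_camera(n); ims.append(cv2.resize(c["img"][y:Y,x:X,::-1],(400,262),interpolation=cv2.INTER_CUBIC))
cv2.imwrite("pics/p4.png",np.hstack(ims))
E
```

```text
time_s: 10.6
tcp_pos: [0.5604, 0.1776, 0.1059]
orientation: [0.178, 0.667, 0.699, 0.188]
contact_force: [-22.1, -1.8, 28.2]
finger_gap: 0.0259
gripper_force: 30.1
time_s: 10.9
tcp_pos: [0.5624, 0.1778, 0.1025]
orientation: [0.178, 0.667, 0.699, 0.188]
contact_force: [-22.8, -2.3, 27.1]
finger_gap: 0.0256
gripper_force: 30.0
h=0.016 trans(tool) [-0.0012 -0.0021 -0.0094] rot(tool) [ 0.004  -0.0026 -0.    ] t 10.9 F [-22.8  -2.3  27.1] gap 0.025592561202504267
```

View pics/p4.png

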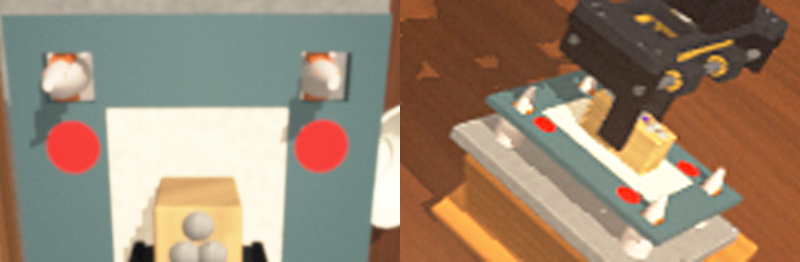

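```bash
python3 - <<'E'
from h import *
from bench import manip
s=manip.sense(); c=dict(np.load("w2.npz")); E=np.linalg.inv(c["T_tool_cam"])
d=np.array([[73,147],[321,147]])/1.538+[150,90]
g=lambda p:(proj(c,[[.042+p[0],-.042+p[1],p[2]],[.042+p[0],.042+p[1],p[2]]],E)-d).ravel()
r=least_squares(g,[0,0,0]); print(r.x,r.fun)
for z in(.0063,r.x[2]):
  P=ori(s).apply([[.042,0,z]])+s["tcp_pos"]; print((deckR(DK[2]).inv().apply(P-np.array([DK[0],DK[1],.085]))))
E
```

```text
[-0.00065602 -0.00129363 -0.01465929] [-1.96616576e-05 -5.95683065e-02 -1.07595260e-04  5.95367379e-02]
[[0.00209958 0.04322718 0.01270807]]
[[0.00201498 0.04317209 0.03366712]]
```

```bash
cat >> h.py <<'E'
def bfit(obs,DK=DK,p0=(0,0,.025,0,0,0)):
    # obs: list of (cam,ext,pad indices,pixels); pose of board in deck frame
    W=lambda p,i:deck_w(DK,R.from_rotvec(p[3:]).apply(PADS[i])+p[:3])
    f=lambda p:np.concatenate([(proj(c,W(p,i),E)-d).ravel() for c,E,i,d in obs]+[np.array([p[5]*100])])
    r=least_squares(f,p0); p=r.x
    print("board in deck",np.round(p,4),"res",np.round(r.fun,1))
    H=np.array([[-42,-65,0],[-42,65,0],[42,-65,0],[42,65,0]])/1e3
    print("hole heights mm",np.round((R.from_rotvec(p[3:]).apply(H)+p[:3])[:,2]*1e3,1))
E
python3 - <<'E'
from h import *
from bench import manip
s=manip.sense(); c=dict(np.load("w2.npz")); E=wext(c,s["tcp_pos"],ori(s))
w=np.array([[73,147],[321,147]])/1.538+[150,90]
k=dict(np.load("scene1.npz")); d=(np.array([[545,125],[688,168],[628,194]])-[400,0])/[400/130,262/85]+[260,170]
o=[(c,E,[1,3],w),(k,None,[2,1,3],d)]
bfit(o); bfit(o[1:]);
E
```

```text
board in deck [ 0.0008  0.0006  0.0262  0.0223  0.0035 -0.0007] res [ 0.3  0.  -0.2 -0.1 -0.1 -0.   0.1 -0.3  0.2 -0.2 -0.1]
hole heights mm [24.9 27.8 24.6 27.5]
board in deck [-0.001  -0.0002  0.0248  0.0126  0.0042 -0.0003] res [-0.  -0.  -0.1 -0.   0.1  0.  -0. ]
hole heights mm [24.1 25.8 23.8 25.4]
```

```bash
echo '[[[0,0,0,0,0,0,0.03],[0,0,0,0,0,0,0.03]]]' | python3 inch.py
python3 - <<'E'
from h import *
from bench import manip
place(.016)
for n in("scene","wrist"):
    c=manip.read_camera(n); s=manip.sense(); np.savez(n+"5.npz",pos=s["tcp_pos"],q=ori(s).as_quat(),**c)
a=cv2.resize(np.load("wrist5.npz")["img"][90:400,100:460,::-1],(480,413))
b=cv2.resize(np.load("scene5.npz")["img"][160:255,300:375,::-1],(320,413),interpolation=cv2.INTER_CUBIC)
cv2.imwrite("pics/p5.png",np.hstack([a,b]))
E
```

```text
time_s: 11.2
tcp_pos: [0.561, 0.1769, 0.0989]
orientation: [0.177, 0.667, 0.699, 0.187]
contact_force: [-0.2, 0.2, 3.4]
finger_gap: 0.0292
gripper_force: 1.9
h=0.016 trans(tool) [-0.0004  0.0009 -0.0118] rot(tool) [ 0.0005 -0.0018 -0.0003] t 11.2 F [-0.2  0.2  3.4] gap 0.02922693242275752
```

View pics/p5.png

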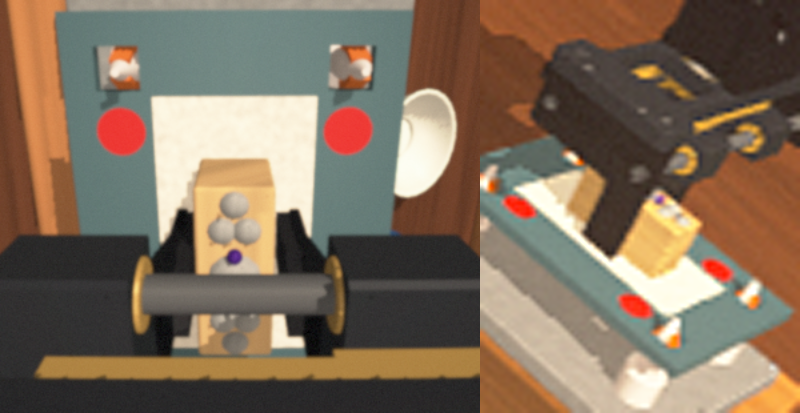

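Converted, -0.04 m is -0.8, -0.03 m is -0.6.

```bash
echo '[[[0,0,-0.12,0,0,0,0.05],[0,0,-0.2,0,0,0,0.06],[0,0,-0.4,0,0,0,0.06],[0,0,-0.6,0,0,0,0.06],[0,0,-0.8,0,0,0,0.06],[0,0,0,0,0,0,0],[0,0,0,0,0,0,0]]]' | python3 inch.py
python3 - <<'E'
from h import *
from bench import manip
place(.016)
for n in("scene","wrist","top"):
    s=manip.sense(); c=manip.read_camera(n); np.savez(n+"6.npz",pos=s["tcp_pos"],q=ori(s).as_quat(),**c)
    im=c["img"].astype(int); m=((im[...,0]>200)&(im[...,1]<80)&(im[...,2]<80)).astype(np.uint8)
    k,l,st,ce=cv2.connectedComponentsWithStats(m)
    print(n,[(np.round(ce[i],1).tolist(),int(st[i,4])) for i in range(1,k) if st[i,4]>10])
E
```

```text
time_s: 12.0
tcp_pos: [0.5081, 0.1741, 0.1917]
orientation: [0.177, 0.667, 0.699, 0.187]
contact_force: [-0.4, 0.1, -0.8]
finger_gap: 0.0509
gripper_force: 0.0
h=0.016 trans(tool) [-0.0003  0.0007  0.0951] rot(tool) [ 0.0012 -0.0018 -0.0005] t 12.0 F [-0.4  0.1 -0.8] gap 0.05093552863238541
scene [([309.0, 207.2], 20), ([355.1, 221.7], 15), ([335.9, 229.9], 22), ([225.4, 241.9], 453)]
wrist [([231.6, 251.3], 57), ([325.4, 251.4], 49), ([402.6, 259.0], 381)]
top [([300.4, 153.2], 373), ([266.5, 221.3], 34), ([230.8, 223.0], 38), ([268.4, 254.2], 35), ([21.7, 347.6], 223)]
```

```bash
python3 - <<'E'
from h import *
L=lambda n:dict(np.load(n+"6.npz"))
k,t,w=L("scene"),L("top"),L("wrist"); E=wext(w,w["pos"],R.from_quat(w["q"]))
S=(k,None,[2,1,3],np.array([[309.0,207.2],[355.1,221.7],[335.9,229.9]]))
T=(t,None,[2,3,0],np.array([[266.5,221.3],[230.8,223],[268.4,254.2]]))
W=(w,E,[1,3],np.array([[231.6,251.3],[325.4,251.4]]))
bfit([S]);bfit([T]);bfit([S,T]);bfit([S,T,W])
print(proj(w,deck_w(DK,PADS+[0,0,.028]),E))
E
```

```text
board in deck [-0.0053 -0.002   0.0315 -0.0017  0.0013 -0.0001] res [-0. -0. -0. -0.  0.  0. -0.]
hole heights mm [31.7 31.5 31.6 31.4]
board in deck [-0.0048  0.0011  0.0304 -0.0017 -0.0009 -0.0001] res [-0. -0.  0.  0.  0.  0. -0.]
hole heights mm [30.4 30.2 30.5 30.3]
board in deck [-0.003  -0.      0.0334 -0.0051 -0.0005 -0.0005] res [ 0.4 -0.   0.5  0.2  0.5  0.2  0.4 -0.3  0.3 -0.3  0.4 -0.2 -0. ]
hole heights mm [33.7 33.  33.7 33.1]
board in deck [-0.0076 -0.0269  0.0354  1.1154  0.1176 -0.0249] res [ -7.1  12.1  -9.9 -27.9 -11.  -26.    3.7  -3.5  22.9   3.7   5.   -3.2
 -10.8  -8.4   8.  -17.1  -2.5]
hole heights mm [-18.3  98.  -27.2  89. ]
[[234.9974611  250.17431734]
 [231.07271369 155.0436066 ]
 [330.02011391 250.29076755]
 [334.7020097  155.11275089]]
```

The manual's scale: shifts go in shares of 50 mm. Converting my numbers, 0.03 m is 0.6, -0.021 m is -0.42.

```bash
cat >> h.py <<'E'
def pad(x,y,z): place(0,x,y,tz=z)
E
echo '[[[-0.42,0.4,0,0,0,0,0],[-0.42,0.4,0,0,0,0,0],[0,0,0.6,0,0,0,0],[0,0,0.6,0,0,0,0],[0,0,0,0,0,0,0],[0,0,0,0,0,0,0],[0,0,0,0,0,0,0]]]' | python3 inch.py
python3 -c "
from h import *
pad(.040,-.042,.045)"
```

```text
time_s: 12.85
tcp_pos: [0.5741, 0.1352, 0.1579]
orientation: [0.176, 0.667, 0.699, 0.186]
contact_force: [-1.5, 0.3, 0.6]
finger_gap: 0.0002
gripper_force: 0.0
h=0 trans(tool) [-0.0002  0.002   0.0172] rot(tool) [-0.002  -0.0013 -0.0001] t 12.85 F [-1.5  0.3  0.6] gap 0.00015707388298307433
```

Converted, 0.015 m is 0.3, 0.005 m is 0.1.

```bash
echo '[[[0,0.02,0.3,0,0,0,0],[0,0,0.1,0,0,0,0],[0,0,0.06,0,0,0,0],[0,0,0,0,0,0,0]]]' | python3 inch.py
python3 -c "
from h import *
pad(.040,-.042,.039)"
echo '[[[0,0,0.06,0,0,0,0],[0,0,0.06,0,0,0,0],[0,0,0,0,0,0,0]]]' | python3 inch.py
python3 -c "
from h import *
pad(.040,-.042,.033)"
```

```text
time_s: 13.25
tcp_pos: [0.5862, 0.1357, 0.1381]
orientation: [0.176, 0.667, 0.699, 0.186]
contact_force: [-0.9, -0.3, -0.3]
finger_gap: 0.0007
gripper_force: 0.0
h=0 trans(tool) [-0.0001  0.0012  0.    ] rot(tool) [-0.002  -0.0012 -0.0001] t 13.25 F [-0.9 -0.3 -0.3] gap 0.0006879045389489749
time_s: 13.55
tcp_pos: [0.5891, 0.1357, 0.1323]
orientation: [0.176, 0.667, 0.699, 0.185]
contact_force: [-0.2, -0.0, -0.6]
finger_gap: 0.0005
gripper_force: 0.0
h=0 trans(tool) [ 0.      0.0016 -0.0005] rot(tool) [-0.0027 -0.0011 -0.0003] t 13.55 F [-0.2 -0.  -0.6] gap 0.0005231361898124431
```

Converted, 0.003 m is 0.06.

```bash
echo '[[[0,0,0.06,0,0,0,0],[0,0,0.06,0,0,0,0],[0,0,0,0,0,0,0]]]' | python3 inch.py
echo '[[[0,0,0.06,0,0,0,0],[0,0,0,0,0,0,0]]]' | python3 inch.py
echo '[[[0,0,0.06,0,0,0,0],[0,0,0,0,0,0,0]]]' | python3 inch.py
python3 - <<'E'
from h import *
from bench import manip
pad(.04,-.042,.022)
for n in("scene","top"):
    c=manip.read_camera(n)
    im=c["img"].astype(int); m=((im[...,0]>200)&(im[...,1]<80)&(im[...,2]<80)).astype(np.uint8)
    k,l,st,ce=cv2.connectedComponentsWithStats(m)
    print(n,[(np.round(ce[i],1).tolist(),int(st[i,4])) for i in range(1,k) if st[i,4]>5])
    cv2.imwrite("pics/"+n+"7.png",c["img"][:,:,::-1])
E
```

```text
time_s: 13.85
tcp_pos: [0.592, 0.1358, 0.1267]
orientation: [0.176, 0.667, 0.699, 0.185]
contact_force: [-0.1, 0.2, -0.7]
finger_gap: 0.0007
gripper_force: 0.0
time_s: 14.05
tcp_pos: [0.5936, 0.1359, 0.1243]
orientation: [0.176, 0.667, 0.699, 0.185]
contact_force: [-0.4, 0.3, 0.0]
finger_gap: 0.0007
gripper_force: 0.0
time_s: 14.25
tcp_pos: [0.5951, 0.136, 0.1217]
orientation: [0.176, 0.667, 0.699, 0.185]
contact_force: [-0.4, 0.1, -0.1]
finger_gap: 0.0007
gripper_force: 0.0
h=0 trans(tool) [ 0.      0.0017 -0.0017] rot(tool) [-0.0028 -0.0011 -0.0003] t 14.25 F [-0.4  0.1 -0.1] gap 0.0007013066853110365
scene [([308.2, 207.9], 8), ([355.2, 221.6], 16), ([335.9, 229.9], 22), ([225.4, 241.9], 455)]
top [([300.4, 153.3], 373), ([230.8, 223.1], 36), ([233.6, 256.0], 36), ([21.7, 347.6], 223)]
```

Converted, 0.003 m is 0.06, 0.001 m is 0.02.

```bash
echo '[[[0,0.02,0.06,0,0,0,0],[0,0,0,0,0,0,0]]]' | python3 inch.py
echo '[[[0,0,0.06,0,0,0,0],[0,0,0,0,0,0,0]]]' | python3 inch.py
echo '[[[0,0,0.06,0,0,0,0],[0,0,0,0,0,0,0]]]' | python3 inch.py
python3 -c "
from h import *
pad(.040,-.042,.013)"
```

```text
time_s: 14.55
tcp_pos: [0.5976, 0.1361, 0.1198]
orientation: [0.176, 0.667, 0.699, 0.186]
contact_force: [0.3, -0.5, -0.8]
finger_gap: 0.0007
gripper_force: 0.0
time_s: 14.75
tcp_pos: [0.5994, 0.1362, 0.1176]
orientation: [0.177, 0.667, 0.699, 0.186]
contact_force: [-0.5, -1.0, 2.8]
finger_gap: 0.0001
gripper_force: 0.8
time_s: 14.95
tcp_pos: [0.6011, 0.1363, 0.1153]
orientation: [0.177, 0.667, 0.699, 0.186]
contact_force: [-0.7, -1.2, 3.1]
finger_gap: 0.0005
gripper_force: 1.5
h=0 trans(tool) [ 0.     -0.0004 -0.0012] rot(tool) [-0.001  -0.0011 -0.0003] t 14.95 F [-0.7 -1.2  3.1] gap 0.000457126192029056
```

Contact began about 19 mm later than the reported TCP implies, so the real tips sit short of it. That also explains the earlier slip. I'll carry on by force.

Converted, 0.003 m is 0.06.

```bash
echo '[[[0,0,0.06,0,0,0,0],[0,0,0,0,0,0,0]]]' | python3 inch.py
echo '[[[0,0,0.06,0,0,0,0],[0,0,0,0,0,0,0]]]' | python3 inch.py
echo '[[[0,0,0.06,0,0,0,0],[0,0,0,0,0,0,0]]]' | python3 inch.py
python3 -c "
from h import *
pad(.040,-.042,.005)"
```

```text
time_s: 15.15
tcp_pos: [0.6019, 0.1363, 0.1119]
orientation: [0.176, 0.667, 0.699, 0.185]
contact_force: [-0.2, 0.0, -0.0]
finger_gap: 0.0004
gripper_force: 0.0
time_s: 15.35
tcp_pos: [0.6037, 0.1366, 0.1095]
orientation: [0.176, 0.667, 0.699, 0.186]
contact_force: [-1.1, 1.9, 1.2]
finger_gap: 0.0004
gripper_force: 1.1
time_s: 15.55
tcp_pos: [0.605, 0.1367, 0.1072]
orientation: [0.176, 0.667, 0.699, 0.186]
contact_force: [-0.7, -0.3, 1.1]
finger_gap: 0.0006
gripper_force: 0.5
h=0 trans(tool) [-0.0002  0.0002 -0.0022] rot(tool) [-0.0021 -0.0012 -0.0002] t 15.55 F [-0.7 -0.3  1.1] gap 0.0005520507402898106
```

```bash
cat >> h.py <<'E'
def dots():
    from bench import manip
    for n in("scene","top","wrist"):
        s=manip.sense(); c=manip.read_camera(n); np.savez(n+"8.npz",pos=s["tcp_pos"],q=ori(s).as_quat(),**c)
        im=c["img"].astype(int); m=((im[...,0]>200)&(im[...,1]<80)&(im[...,2]<80)).astype(np.uint8)
        k,l,st,ce=cv2.connectedComponentsWithStats(m)
        E=wext(c,s["tcp_pos"],ori(s)) if n=="wrist" else None
        print(n,"pred h25",np.round(proj(c,deck_w(DK,PADS+[0,0,.025]),E)).tolist())
        print("  det",[(np.round(ce[i],1).tolist(),int(st[i,4])) for i in range(1,k) if st[i,4]>5])
E
python3 - <<'E'
from h import *
dots()
a=np.load("scene8.npz")["img"][150:270,260:390,::-1]; b=np.load("wrist8.npz")["img"][:,:,::-1]
cv2.imwrite("pics/p8.png",np.hstack([cv2.resize(a,(400,369),interpolation=cv2.INTER_CUBIC),cv2.resize(b,(400,369))]))
E
```

```text
scene pred h25 [[328.0, 204.0], [353.0, 225.0], [307.0, 210.0], [334.0, 233.0]]
  det [([354.5, 221.8], 21), ([225.4, 241.9], 454), ([333.4, 234.0], 25)]
top pred h25 [[269.0, 251.0], [234.0, 253.0], [267.0, 219.0], [231.0, 220.0]]
  det [([300.5, 153.3], 373), ([231.1, 220.6], 31), ([233.6, 255.1], 31), ([21.7, 347.6], 224)]
wrist pred h25 [[124.0, 269.0], [99.0, 101.0], [285.0, 270.0], [286.0, 100.0]]
  det [([85.3, 99.9], 1472), ([282.7, 99.2], 1023), ([116.0, 275.2], 886), ([417.8, 279.1], 664)]
```

View pics/p8.png

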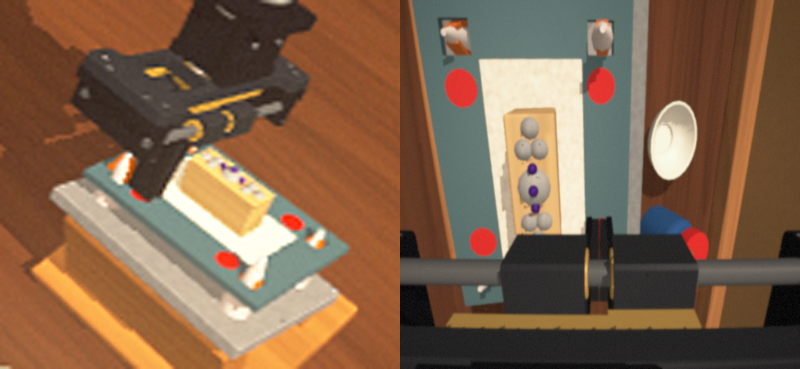

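All ten views are used. The last shows the fingers on the upper-right pad with the board's upslope side lower. I'll work from numbers from here.

```bash
cat >> h.py <<'E'
def est(maxd=9,p0=(-.001,0,.025,0,0,0)):
    # detect red dots, match to prediction, robust fit of board pose in deck frame
    from bench import manip
    obs=[]
    for n in("scene","top","wrist"):
        s=manip.sense(); c=manip.read_camera(n)
        E=wext(c,s["tcp_pos"],ori(s)) if n=="wrist" else c["extrinsics"]
        im=c["img"].astype(int); m=((im[...,0]>200)&(im[...,1]<80)&(im[...,2]<80)).astype(np.uint8)
        k,l,st,ce=cv2.connectedComponentsWithStats(m)
        d=np.array([ce[i] for i in range(1,k) if st[i,4]>(13 if n!="wrist" else 150)]).reshape(-1,2)
        if not len(d): continue
        p=proj(c,deck_w(DK,PADS+[0,0,.025]),E); D=np.linalg.norm(p[:,None]-d,axis=2)
        i=[j for j in range(4) if D[j].min()<(maxd if n!="wrist" else 3*maxd)]
        if i: obs.append((c,E,i,d[D[i].argmin(1)],1 if n!="wrist" else .3)); print(n,i)
    W=lambda p,i:deck_w(DK,R.from_rotvec(p[3:]).apply(PADS[i])+p[:3])
    f=lambda p:np.concatenate([w*(proj(c,W(p,i),E)-d).ravel() for c,E,i,d,w in obs]+[np.array([p[5]*100])])
    r=least_squares(f,p0,loss="soft_l1"); p=r.x
    print("board",np.round(p,4),"res",np.round(r.fun,1))
    H=np.array([[-42,-65,0],[-42,65,0],[42,-65,0],[42,65,0]])/1e3
    print("hole heights",np.round((R.from_rotvec(p[3:]).apply(H)+p[:3])[:,2]*1e3,1))
E
python3 -c "
from h import *
est()"
echo '[[[0,0,0.06,0,0,0,0],[0,0,0,0,0,0,0]]]' | python3 inch.py
echo '[[[0,0,0.06,0,0,0,0],[0,0,0,0,0,0,0]]]' | python3 inch.py
python3 -c "
from h import *
est()
pad(.040,-.042,.0)"
```

```text
scene [1, 3]
top [1, 3]
wrist [0, 1, 3]
board [-0.0023  0.0004  0.0264  0.0278  0.1694 -0.0003] res [ 0.7 -0.1  0.4 -0.   0.1 -0.2  0.3 -0.2  0.   0.   0.4  0.1 -0.3 -0.
 -0. ]
hole heights [31.6 35.2 17.5 21.1]
time_s: 16.05
tcp_pos: [0.606, 0.1369, 0.1052]
orientation: [0.176, 0.667, 0.7, 0.185]
contact_force: [-15.8, -0.1, 17.1]
finger_gap: 0.0005
gripper_force: 10.9
time_s: 16.25
tcp_pos: [0.6076, 0.1371, 0.104]
orientation: [0.176, 0.667, 0.7, 0.186]
contact_force: [-30.3, -1.0, 32.4]
finger_gap: 0.0004
gripper_force: 21.9
scene [1, 3]
top [1, 3]
wrist [0, 1, 3]
board [-0.0007  0.      0.0167 -0.0079 -0.     -0.0015] res [ 0.1  0.1  0.2  0.   0.  -0.   0.3 -0.1  0.5  0.5 -0.1 -0.4 -0.3  0.
 -0.1]
hole heights [17.2 16.2 17.2 16.2]
h=0 trans(tool) [-0.0005 -0.0004 -0.0012] rot(tool) [-0.0023 -0.0013  0.0002] t 16.4 F [-26.3  -1.6  28.6] gap 0.0006677224277748872
```

```bash
echo '[[[0,0,-0.2,0,0,0,0],[0,0,-0.6,0,0,0,0],[0,0,-1,0,0,0,0],[0,0,-0.6,0,0,0,0],[0,0,0,0,0,0,0],[0,0,0,0,0,0,0]]]' | python3 inch.py
python3 -c "
from h import *
est()
pad(.040,-.042,.10)"
```

```text
time_s: 17.0
tcp_pos: [0.5486, 0.1337, 0.2064]
orientation: [0.177, 0.667, 0.699, 0.186]
contact_force: [-1.0, 0.3, -0.7]
finger_gap: 0.0005
gripper_force: 0.0
scene [1, 2, 3]
top [1, 3]
wrist [0, 1]
board [-0.0021  0.0001  0.0157  0.0026  0.0053 -0.0008] res [ 0.3  0.1  0.2  0.1  0.1  0.2 -0.2  0.3  0.3  0.2  0.3  0.2  0.7  0.5
 -0.1]
hole heights [15.8 16.1 15.4 15.7]
h=0 trans(tool) [0.0003 0.0022 0.015 ] rot(tool) [-0.0058 -0.0007 -0.0003] t 17.15 F [-1.1 -0.4 -0.9] gap 0.000581572252618771
```

```bash
python3 - <<'E'
from h import *
dots()
c=dict(np.load("top8.npz")); k=dict(np.load("scene8.npz")); w=dict(np.load("wrist8.npz")); E=wext(w,w["pos"],R.from_quat(w["q"]))
for h in(.016,.033): print(h,np.round(proj(k,deck_w(DK,PADS+[-.002,0,h])),1).tolist(),np.round(proj(c,deck_w(DK,PADS+[-.002,0,h])),1).tolist(),np.round(proj(w,deck_w(DK,PADS+[-.002,0,h]),E),1).tolist())
E
```

```text
scene pred h25 [[328.0, 204.0], [353.0, 225.0], [307.0, 210.0], [334.0, 233.0]]
  det [([305.8, 213.4], 17), ([351.8, 227.4], 15), ([225.4, 241.9], 454), ([332.6, 236.0], 21)]
top pred h25 [[269.0, 251.0], [234.0, 253.0], [267.0, 219.0], [231.0, 220.0]]
  det [([300.4, 153.2], 372), ([231.3, 219.6], 25), ([234.5, 252.2], 24), ([21.8, 347.6], 222)]
wrist pred h25 [[185.0, 206.0], [176.0, 101.0], [285.0, 206.0], [286.0, 101.0]]
  det [([174.6, 99.2], 320), ([277.6, 95.5], 145), ([184.5, 201.8], 215), ([378.2, 242.1], 1172)]
0.016 [[326.5, 206.5], [352.0, 227.5], [306.1, 213.3], [332.8, 236.1]] [[268.9, 250.8], [234.4, 252.4], [267.0, 218.1], [231.7, 219.8]] [[185.4, 202.6], [177.1, 100.9], [282.6, 202.8], [283.0, 100.6]]
0.033 [[329.4, 201.1], [355.3, 222.0], [309.0, 207.5], [336.1, 230.3]] [[268.8, 253.5], [233.9, 255.2], [266.9, 220.5], [231.1, 222.2]] [[179.8, 208.5], [170.4, 100.8], [282.7, 208.7], [283.2, 100.5]]
```

All four read home (16 mm). I'll press the other pads to be sure.

```bash
echo '[[[0.84,0.02,0,0,0,0,0],[0.84,0,0,0,0,0,0],[0,0,1,0,0,0,0],[0,0,0.8,0,0,0,0],[0,0,0.36,0,0,0,0],[0,0,0,0,0,0,0]]]' | python3 inch.py
python3 -c "
from h import *
pad(.040,.042,.002)"
echo '[[[0,0,0.08,0,0,0,0],[0,0,0.06,0,0,0,0],[0,0,0,0,0,0,0]]]' | python3 inch.py
python3 -c "
from h import *
pad(.040,.042,-.001)"
```

```text
time_s: 17.9
tcp_pos: [0.5968, 0.2195, 0.1075]
orientation: [0.174, 0.668, 0.7, 0.182]
contact_force: [-0.1, -0.4, 0.3]
finger_gap: 0.0001
gripper_force: 0.0
h=0 trans(tool) [0.0007 0.0039 0.0032] rot(tool) [-0.0101  0.0008  0.0005] t 17.9 F [-0.1 -0.4  0.3] gap 0.00011232543858347274
time_s: 18.2
tcp_pos: [0.6029, 0.2206, 0.1079]
orientation: [0.177, 0.667, 0.699, 0.186]
contact_force: [-0.9, 0.9, 0.6]
finger_gap: 0.0006
gripper_force: 0.0
h=0 trans(tool) [-0.0001 -0.0017  0.0035] rot(tool) [-0.0006 -0.0014 -0.0006] t 18.2 F [-0.9  0.9  0.6] gap 0.0005860737494886944
```

```bash
echo '[[[0,0,0.06,0,0,0,0],[0,0,0,0,0,0,0]]]' | python3 inch.py
echo '[[[0,0,0.06,0,0,0,0],[0,0,0,0,0,0,0]]]' | python3 inch.py
echo '[[[0,0,0.06,0,0,0,0],[0,0,0,0,0,0,0]]]' | python3 inch.py
python3 -c "
from h import *
pad(.040,.042,-.001)"
```

```text
time_s: 18.4
tcp_pos: [0.6042, 0.2206, 0.1049]
orientation: [0.177, 0.667, 0.699, 0.186]
contact_force: [0.4, 0.0, -0.3]
finger_gap: 0.0006
gripper_force: 0.1
time_s: 18.6
tcp_pos: [0.6045, 0.2207, 0.1046]
orientation: [0.176, 0.667, 0.699, 0.185]
contact_force: [-31.7, -7.4, 33.4]
finger_gap: 0.0007
gripper_force: 22.4
time_s: 18.8
tcp_pos: [0.6046, 0.2207, 0.1043]
orientation: [0.176, 0.668, 0.7, 0.184]
contact_force: [-64.3, -14.1, 64.4]
finger_gap: 0.0002
gripper_force: 43.7
h=0 trans(tool) [-0.0001 -0.0014 -0.0004] rot(tool) [-0.0047  0.001   0.0002] t 18.8 F [-64.3 -14.1  64.4] gap 0.00022784480561872106
```

Solid stop: that post is home. Next the lower pads, gently.

```bash
echo '[[[0,0,-0.2,0,0,0,0],[0,0,-1,0,0,0,0],[0,0,-1,0,0,0,0],[0,-0.84,0,0,0,0,0],[0,-0.84,0,0,0,0,0],[0,0,0,0,0,0,0],[0,0,0,0,0,0,0]]]' | python3 inch.py
python3 -c "
from h import *
pad(-.044,.042,.006)"
```

```text
time_s: 19.5
tcp_pos: [0.4787, 0.2148, 0.1525]
orientation: [0.176, 0.667, 0.7, 0.186]
contact_force: [1.0, 0.5, 0.0]
finger_gap: 0.0007
gripper_force: 0.0
h=0 trans(tool) [-0.0002  0.0003  0.097 ] rot(tool) [-0.0022 -0.0016  0.0006] t 19.5 F [1.  0.5 0. ] gap 0.000699987392590232
```

Converted, 0.05 m is 1, 0.035 m is 0.7.

```bash
echo '[[[0,0,1,0,0,0,0],[0,0,0.7,0,0,0,0],[0,0,0.2,0,0,0,0],[0,0,0.06,0,0,0,0],[0,0,0,0,0,0,0]]]' | python3 inch.py
echo '[[[0,0,0.06,0,0,0,0],[0,0,0,0,0,0,0]]]' | python3 inch.py
echo '[[[0,0,0.04,0,0,0,0],[0,0,0,0,0,0,0]]]' | python3 inch.py
python3 -c "
from h import *
pad(-.044,.042,.0)"
```

```text
time_s: 20.0
tcp_pos: [0.529, 0.2172, 0.0687]
orientation: [0.177, 0.667, 0.699, 0.186]
contact_force: [-0.6, 0.4, 0.6]
finger_gap: 0.0005
gripper_force: 0.0
time_s: 20.2
tcp_pos: [0.5302, 0.2175, 0.0666]
orientation: [0.177, 0.667, 0.699, 0.187]
contact_force: [0.2, -0.0, -0.3]
finger_gap: 0.0005
gripper_force: 0.0
time_s: 20.4
tcp_pos: [0.5306, 0.2173, 0.0639]
orientation: [0.176, 0.667, 0.699, 0.186]
contact_force: [0.3, 0.4, 0.3]
finger_gap: 0.0002
gripper_force: 0.0
h=0 trans(tool) [-0.0002 -0.001   0.0003] rot(tool) [-0.0014 -0.0014 -0.0002] t 20.4 F [0.3 0.4 0.3] gap 0.00019267561043050417
```

Converted, 0.002 m is 0.04.

```bash
echo '[[[0,0,0.04,0,0,0,0],[0,0,0,0,0,0,0]]]' | python3 inch.py
echo '[[[0,0,0.04,0,0,0,0],[0,0,0,0,0,0,0]]]' | python3 inch.py
python3 -c "
from h import *
pad(-.044,.042,-.002)"
```

```text
time_s: 20.6
tcp_pos: [0.5313, 0.2174, 0.0628]
orientation: [0.176, 0.667, 0.699, 0.186]
contact_force: [-14.6, -3.0, 16.4]
finger_gap: 0.0006
gripper_force: 11.0
time_s: 20.8
tcp_pos: [0.5314, 0.2174, 0.0625]
orientation: [0.176, 0.667, 0.699, 0.185]
contact_force: [-43.0, -7.5, 46.2]
finger_gap: 0.0002
gripper_force: 30.7
h=0 trans(tool) [-0.0003 -0.0011  0.0007] rot(tool) [-0.0034  0.0002 -0.    ] t 20.8 F [-43.   -7.5  46.2] gap 0.0001580255088617275
```

Post 1 is a hard stop as well. Now pad0.

Converted, -0.05 m is -1, -0.045 m is -0.9.

```bash
echo '[[[0,0,-0.2,0,0,0,0],[0,0,-1,0,0,0,0],[0,0,-0.9,0,0,0,0],[-0.84,0,0,0,0,0,0],[-0.84,0,0,0,0,0,0],[0,0,0.9,0,0,0,0],[0,0,0.8,0,0,0,0],[0,0,0.26,0,0,0,0]]]' | python3 inch.py
echo '[[[0,0,0.06,0,0,0,0],[0,0,0,0,0,0,0],[0,0,0,0,0,0,0]]]' | python3 inch.py
python3 -c "
from h import *
pad(-.044,-.042,.0)"
```

```text
time_s: 21.6
tcp_pos: [0.5321, 0.132, 0.0629]
orientation: [0.175, 0.668, 0.699, 0.184]
contact_force: [-2.1, 2.0, 1.3]
finger_gap: 0.0004
gripper_force: 1.0
time_s: 21.9
tcp_pos: [0.5345, 0.1333, 0.0637]
orientation: [0.176, 0.667, 0.699, 0.186]
contact_force: [-0.2, -0.5, 0.8]
finger_gap: 0.0003
gripper_force: 0.0
h=0 trans(tool) [-0.0001 -0.0008  0.0001] rot(tool) [-0.002  -0.0012 -0.0001] t 21.9 F [-0.2 -0.5  0.8] gap 0.0003080185731544325
```

```bash
echo '[[[0,0,0.04,0,0,0,0],[0,0,0,0,0,0,0]]]' | python3 inch.py
echo '[[[0,0,0.03,0,0,0,0],[0,0,0,0,0,0,0]]]' | python3 inch.py
python3 -c "
from h import *
pad(-.044,-.042,-.002)"
echo '[[[0,0,-0.2,0,0,0,0],[0,0,-1,0,0,0,0],[0,0,-1,0,0,0,0],[0,0,-1,0,0,0,0],[0,0,-0.6,0,0,0,0],[0,0,0,0,0,0,0],[0,0,0,0,0,0,0]]]' | python3 inch.py
python3 -c "
from h import *
dots()
c=dict(np.load('top8.npz')); k=dict(np.load('scene8.npz'))
print(np.round(proj(k,deck_w(DK,PADS+[-.001,0,.016])),1).tolist(),np.round(proj(c,deck_w(DK,PADS+[-.001,0,.016])),1).tolist())
est()"
```

```text
time_s: 22.1
tcp_pos: [0.5356, 0.1335, 0.0629]
orientation: [0.177, 0.667, 0.699, 0.186]
contact_force: [-11.9, -0.9, 13.7]
finger_gap: 0.0005
gripper_force: 8.9
time_s: 22.3
tcp_pos: [0.5358, 0.1335, 0.0627]
orientation: [0.176, 0.667, 0.7, 0.185]
contact_force: [-36.0, -6.0, 39.3]
finger_gap: 0.0004
gripper_force: 26.1
h=0 trans(tool) [-0.0003 -0.0015  0.0007] rot(tool) [-0.0028 -0.0007  0.0008] t 22.3 F [-36.   -6.   39.3] gap 0.00040710446088217144
time_s: 23.0
tcp_pos: [0.4427, 0.129, 0.2268]
orientation: [0.177, 0.667, 0.699, 0.187]
contact_force: [0.9, 1.1, -1.2]
finger_gap: 0.0002
gripper_force: 0.0
scene pred h25 [[328.0, 204.0], [353.0, 225.0], [307.0, 210.0], [334.0, 233.0]]
  det [([305.8, 213.5], 18), ([352.0, 227.5], 16), ([225.5, 241.9], 454), ([332.6, 236.0], 21)]
top pred h25 [[269.0, 251.0], [234.0, 253.0], [267.0, 219.0], [231.0, 220.0]]
  det [([300.3, 153.2], 371), ([231.3, 219.4], 23), ([266.3, 218.5], 34), ([268.4, 251.1], 33), ([234.4, 252.0], 23), ([21.8, 347.6], 220)]
wrist pred h25 [[282.0, 186.0], [283.0, 101.0], [364.0, 186.0], [370.0, 102.0]]
  det [([361.2, 97.1], 51), ([275.4, 97.4], 20), ([410.1, 221.7], 259)]
[[326.2, 206.6], [351.8, 227.6], [305.8, 213.4], [332.5, 236.2]] [[268.9, 250.4], [234.3, 252.0], [266.9, 217.7], [231.6, 219.4]]
scene [1, 2, 3]
top [0, 1, 2, 3]
board [-0.0016  0.0003  0.0163 -0.0074  0.0072 -0.0006] res [ 0.3  0.1  0.3 -0.2  0.1  0.3  0.2 -0.4 -0.2  0.2  0.5 -0.5  0.2  0.2
 -0.1]
hole heights [17.1 16.1 16.5 15.5]
```

Re-pressing pad2 once more, because it was pressed before the others had seated.

```bash
echo '[[[0,0.84,0,0,0,0,0],[0,0.84,0,0,0,0,0],[0,0,1,0,0,0,0],[0,0,1,0,0,0,0],[0,0,1,0,0,0,0],[0,0,0.4,0,0,0,0],[0,0,0,0,0,0,0],[0,0,0,0,0,0,0]]]' | python3 inch.py
python3 -c "
from h import *
pad(.040,-.042,.0)"
```

```text
time_s: 24.1
tcp_pos: [0.5987, 0.1361, 0.1184]
orientation: [0.176, 0.668, 0.699, 0.185]
contact_force: [-0.3, 0.7, 0.1]
finger_gap: 0.0007
gripper_force: 0.0
h=0 trans(tool) [0.0001 0.0002 0.0157] rot(tool) [-0.0044 -0.0009 -0.0004] t 24.1 F [-0.3  0.7  0.1] gap 0.0007141646114090573
```

```bash
echo '[[[0,0,0.2,0,0,0,0],[0,0,0.06,0,0,0,0],[0,0,0,0,0,0,0],[0,0,0,0,0,0,0]]]' | python3 inch.py
echo '[[[0,0,0.04,0,0,0,0],[0,0,0,0,0,0,0]]]' | python3 inch.py
echo '[[[0,0,0.04,0,0,0,0],[0,0,0,0,0,0,0]]]' | python3 inch.py
python3 -c "
from h import *
pad(.040,-.042,.0)"
```

```text
time_s: 24.5
tcp_pos: [0.6058, 0.1366, 0.1088]
orientation: [0.177, 0.667, 0.699, 0.186]
contact_force: [-0.2, 0.0, -0.8]
finger_gap: 0.0007
gripper_force: 0.0
time_s: 24.7
tcp_pos: [0.6066, 0.1366, 0.1064]
orientation: [0.176, 0.667, 0.699, 0.186]
contact_force: [0.3, 0.8, -1.0]
finger_gap: 0.0005
gripper_force: 0.0
time_s: 24.9
tcp_pos: [0.6077, 0.1366, 0.1044]
orientation: [0.176, 0.667, 0.699, 0.186]
contact_force: [-0.1, 1.1, 0.1]
finger_gap: 0.0008
gripper_force: 0.0
h=0 trans(tool) [-0.     -0.0006 -0.0009] rot(tool) [-0.0022 -0.0011 -0.0004] t 24.9 F [-0.1  1.1  0.1] gap 0.0007524976771554332
```

Converted, 0.002 m is 0.04.

```bash
echo '[[[0,0,0.04,0,0,0,0],[0,0,0,0,0,0,0]]]' | python3 inch.py
echo '[[[0,0,0.04,0,0,0,0],[0,0,0,0,0,0,0]]]' | python3 inch.py
python3 -c "
from h import *
pad(.040,-.042,.0)"
```

```text
time_s: 25.1
tcp_pos: [0.6078, 0.1367, 0.1042]
orientation: [0.176, 0.667, 0.7, 0.185]
contact_force: [-23.7, -4.0, 23.0]
finger_gap: 0.0002
gripper_force: 15.9
time_s: 25.3
tcp_pos: [0.608, 0.1367, 0.104]
orientation: [0.176, 0.667, 0.7, 0.184]
contact_force: [-47.1, -7.2, 46.1]
finger_gap: 0.0003
gripper_force: 31.9
h=0 trans(tool) [-0.     -0.0008 -0.0014] rot(tool) [-0.0051 -0.0003  0.0009] t 25.3 F [-47.1  -7.2  46.1] gap 0.0003248233312821284
```

The hard-stop heights agree at all four pads (−1.3 to −1.4 mm), so the board is evenly seated. Retract and hand in.

Converted, -0.05 m is -1, -0.04 m is -0.8.

```bash
echo '[[[0,0,-0.2,0,0,0,0],[0,0,-1,0,0,0,0],[0,0,-1,0,0,0,0],[0,0,-0.8,0,0,0,0],[0,0,0,0,0,0,0],[0,0,0,0,0,0,0]]]' | python3 inch.py
python3 -c "
from h import *
est()
from bench import manip
print(manip.finish_job())"
```

```text
time_s: 25.9
tcp_pos: [0.5359, 0.1332, 0.233]
orientation: [0.177, 0.667, 0.699, 0.187]
contact_force: [0.1, -0.8, 0.0]
finger_gap: 0.0003
gripper_force: 0.0
scene [1, 2, 3]
top [1, 3]
board [-0.0008  0.0002  0.0162  0.009  -0.0011  0.0007] res [ 0.1  0.1 -0.2 -0.1  0.   0.  -0.1  0.   0.2  0.   0.1]
hole heights [15.5 16.7 15.6 16.8]
the job is handed in; nothing more can be done
None
```

I laid the board on the four posts, pressed it home at about 16 mm on every shoulder (all four pads came to the same hard stop), and handed the job in at about 26 s; no verdict was returned, and I did not touch the jar, dish, hammer or pot.

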